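# Book in a gauge with the hand-held code reader

### The job

Book in the gauge with the orange rim: pick up the yellow hand-held code reader, hold its black nose about 6 cm from the code tag on that gauge, pointing squarely at the middle of the tag, and keep it steady there for two seconds without touching the gauge. Then stand the reader gently upright, nose down, in the middle of its round black charging pad and let go. Do not read or touch the blue-rimmed gauge, and leave the other things on the bench where they are.

Things in the scene. Friction and masses are not known exactly. Their poses are not given: they have to be found in the camera images.
- reader: yellow hand-held code reader, 126 mm tall, 110 to 230 g, standing nose down. Origin at the centre of its flat nose face; +z runs up the body, so it reads along -z. From the nose: black round hood 52 mm across, 22 mm high; yellow cone narrowing to 30 mm at 44 mm; square grip 30 x 30 mm (sides along x and y) up to 126 mm.
- reader_grip (a point): centre of the reader's square grip, 95 mm from the nose on its axis
- gauge_orange: the gauge to book in: orange-rimmed round dial, 110 mm across, fixed on a dark steel cradle (foot 130 x 110 mm). Origin on the bench, 80 mm below the dial's hub; the foot reaches 55 mm to -x, 75 mm to +x. The dial faces its own -x, tipped back: its normal leans 35 degrees from vertical towards -x. Rim 48 mm (low edge) to 112 mm (top) above the bench.
- gauge_blue: the other gauge, not to be read: blue-rimmed round dial, 110 mm across, fixed on a dark steel cradle (foot 130 x 110 mm). Origin on the bench, 80 mm below the dial's hub; the foot reaches 55 mm to -x, 75 mm to +x. The dial faces its own -x, tipped back: its normal leans 35 degrees from vertical towards -x. Rim 48 mm (low edge) to 112 mm (top) above the bench.
- tag_orange: the white square tag (28 mm) with a black matrix code on the lower half of the orange-rimmed gauge's dial, 66 mm above the bench. Origin at the tag's centre on the dial surface; +z is the dial's outward normal, x points up the slope of the dial (the hub is 24 mm along +x), y lies level.
- tag_blue: the white square tag (28 mm) with a black matrix code on the lower half of the blue-rimmed gauge's dial, 66 mm above the bench. Origin at the tag's centre on the dial surface; +z is the dial's outward normal, x points up the slope of the dial (the hub is 24 mm along +x), y lies level.
- pad: round black charging pad with a thin green ring on top, 104 mm across, 8 mm thick, flat top, fixed to the bench; origin at the centre of its underside
- flux_bottle: white bottle with a red cap, 38 mm across, 100 mm tall, loose; origin at the centre of its underside
- cup: small white plastic cup, 70 mm across, 60 mm tall, loose; origin at the centre of its underside
- bowl: black plastic bowl, 120 mm across, 40 mm tall, loose; origin at the centre of its underside
- screwdriver: screwdriver with an orange handle, lying loose between the gauges; its length is along its x axis
There are look-alikes about, which are no part of the job. Several things have the shape of the reader; the one meant has the colours described above. What is shaped like the gauge_orange but green is not meant.

How it is judged:
By the outcome, as a careful person would: the job done as asked, in the order asked, and still so for the second after the job is handed in, with the robot touching nothing.
It also fails if it takes over 51 s, if anything falls off the work surface, if the arm or the gripper's body presses on something with over 40 N, if the wrist force passes 120 N, or if a joint passes its speed limit or range.

### The arm

A 6-joint arm with a two-finger parallel gripper is mounted at the origin on the work surface. World frame = base frame: x ahead of the robot, y to its left, z up, the work surface at z = 0. Lengths are in mm, angles in rad, forces in N, time in s.
With the tool pointing down it reaches from about 300 to 850 mm from the base axis. Payload 5.4 kg.
Tool frame: the origin (TCP) lies on the front face of the gripper's body, between the roots of the fingers; the fingertips stand 73 mm ahead of it and the grasp point (between the pads) lies 54 mm ahead of it; z points along the fingers, y is the line along which they close (so a half turn about z gives the same grasp; the last joint's range is limited). The gripper opens to 85 mm and grips with 20 to 120 N. Pads are 22 mm wide; open, the fingers measure 114 mm over their backs; the gripper's body (76 mm by 85 mm) begins 54 mm behind the grasp point. The pads swing forward as they close: fully open they stand 13 mm farther back than shut.
Start: joints at [-1.483, 0.158, 1.597, -0, 1.386, -0.21], TCP at [168.692, -549.682, 303.899] pointing down, gripper open.
Joint ranges: [-2.91, 2.91], [-0.94, 2.29], [0.18, 2.7], [-1.29, 4.43], [0.17, 2.64], [-3, 3]. Speed limits (rad/s): [2.57, 2.57, 3.14, 3.14, 3.14, 3.14].

### API

Orientations are given as [roll, pitch, yaw] about the fixed x, y, z axes, in that order (R = Rz(yaw) Ry(pitch) Rx(roll)).
In Python, from plant import sensors, optics, arm gives the robot as it stands. The module is installed in compiled form; this text tells all that it offers.
- The arm moves only by the tool arm_command, never from a script. Its argument "series" is a list of rows, each a list of 2 entries, a list of its own where there are three numbers: the shift along the world's x, y, z in units of 40 mm (1.0 is 40 mm), then the turn about the world's z in units of 60 degrees (1.0 is 60 degrees). A call has 1 to 10 rows; each row shifts and turns the commanded pose from where the row before left it; what a row does not reach is not made up. A row lasts 1/8 s, in which the tool goes at most 62.5 mm and 10.7 degrees, less where a joint would pass 70% of its speed; a pose out of reach is approached as far as the arm can. A call with a number of a shift or a turn outside -1 to 1 is refused whole. A call with a gripper value outside its range is refused whole. "fingers" is the closure, from -1 (fully open) to 1 (shut), set as the call begins (left out, the last holds). The fingers move at their own pace and stop on an object; "force" is the grip in N (left out, the last holds). Time passes only in rows, so rows that do not move let the fingers close. It gives the time, the measured TCP pose, the force, the opening and the grip force at its end, in the units of the state.
- sensors.state(): the state, without advancing time (a new reading comes with each control period).
- optics.camera(name): name is "scene" or "top"; returns the picture (400x640x3 uint8, red, green, blue); there is no depth.
- optics.camera_params(name): a dict with "K" (3x3 intrinsics, pixels), "eye" and "attitude" of the camera in the world. Camera axes: x right, y down, z forward; pixel columns grow to the right and rows downward; lengths in mm; the calibration is good to about 2 mm. A picture is of the moment at which its call begins. camera_params takes no time and is no camera call.
- arm.hand_in(): hands the job in; it is judged then, once.
The state is a dict: "clock": time; "joints": joint angles; "joint_velocities": joint speeds; "joint_efforts": joint torques, N m; "tcp_pos": TCP position; "orientation": TCP orientation; "contact_force": force on the tool from outside, world axes, zero at the start; "moment": the same for the moment, N m; "grip_width": finger opening in mm; "finger_force": force on a finger pad.
Only numpy, scipy, OpenCV 4.12 (cv2) and the standard library are available. Lean on these libraries where they do the work, as an engineer would, in place of code of your own. Each camera call takes 0.05 s, during which the arm holds its last target. There are 200 camera calls.

## Working session

There is one attempt and no reset: what is moved stays moved. The work goes in short steps, Python scripts to look and compute and a tool call to move; the robot and the scene stay as the last step left them, time stands still between calls to the robot, and variables do not carry over. Pictures are saved under pics/ and viewed, at most 10 in all, crops included, and the job is handed in when it is done.

Besides the shell and the picture viewer there is one more tool, called after "Emit:" by a JSON object that holds its "fn" and its "kwargs", one argument or row to a line. arm_command: Moves the arm, as the interface text tells. Shifts and turns lie within -1 to 1; 1 stands for 40 mm of shift or 60 degrees of turn. Its arguments: {"type":"object","properties":{"series":{"type":"array"},"fingers":{"type":"number"},"force":{"type":"number"}},"required":["series"]}

```bash
mkdir -p pics
python3 - <<'E'
from plant import sensors,optics
import cv2,numpy as np
for n in("scene","top"):
    im=optics.camera(n); cv2.imwrite(f"pics/{n}0.png",im[...,::-1]); p=optics.camera_params(n); print(n,p)
print(sensors.state())
E
```

```text
scene {'K': array([[428.76949635,   0.        , 319.84467731],
       [  0.        , 428.76949635, 197.92526574],
       [  0.        ,   0.        ,   1.        ]]), 'eye': array([1420.86089567, -173.8228864 ,  834.21676586]), 'attitude': array([-2.22844689, -0.00383138,  1.43921081])}
top {'K': array([[371.42797287,   0.        , 323.77095817],
       [  0.        , 371.42797287, 198.38355073],
       [  0.        ,   0.        ,   1.        ]]), 'eye': array([ 405.14712661,  -57.04971518, 1072.69814127]), 'attitude': array([-3.05805248,  0.0167406 , -1.54846196])}
{'clock': 0.1, 'joints': array([-1.48308622e+00,  1.59006088e-01,  1.59807898e+00, -4.37895507e-05,
        1.38619681e+00, -2.10116540e-01]), 'joint_velocities': array([-0.00025575, -0.00095627, -0.00359964, -0.00199486, -0.00060371,
        0.00061319]), 'joint_efforts': array([ 2.26679833e-05, -3.96985960e+01, -3.32341361e+01, -2.28162526e-04,
        4.02395264e-03, -1.57427189e-05]), 'tcp_pos': array([ 168.65400871, -549.28060573,  303.01766606]), 'orientation': array([-3.13993161e+00, -3.10240851e-04,  2.97834464e-01]), 'contact_force': array([-0.33940743, -0.60709789,  0.47617407]), 'moment': array([ 0.02843197, -0.02371762,  0.00553192]), 'finger_force': 0.0, 'grip_width': 85.81009691608644}
```

View pics/scene0.png

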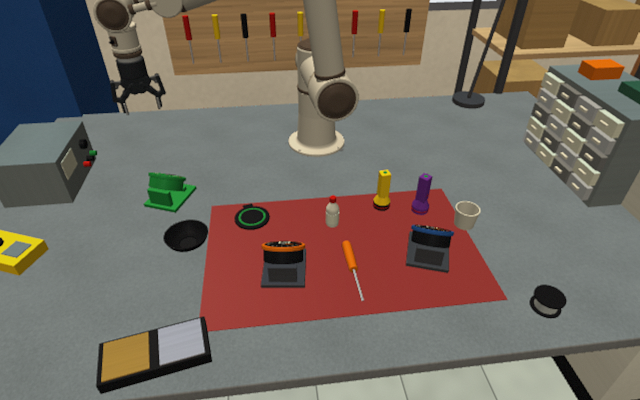

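View pics/top0.png

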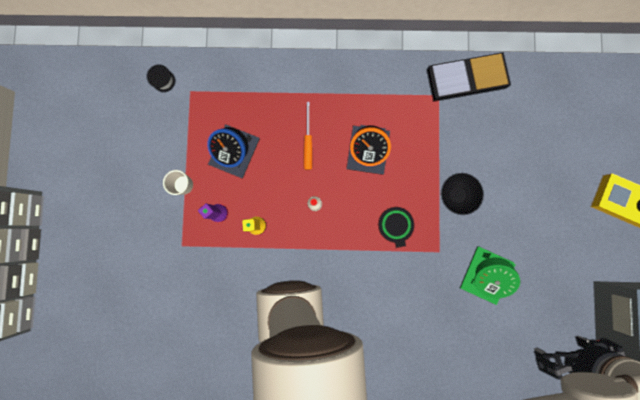

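The top view shows the red mat with the orange gauge at (370,146), the blue gauge at (228,147) and the green look-alike at (497,278). The yellow reader is at (254,226), its purple twin at (213,212), the pad at (396,224) and the bottle at (315,203). Only the yellow-bodied, black-nosed object fits the reader, and only the orange-rimmed dial fits the gauge. I'll confirm both in one enlarged crop and measure.

```bash
cat > h.py <<'E'
import numpy as np,cv2
from scipy.spatial.transform import Rotation as Ro
from plant import sensors,optics
class C:
    def __init__(s,n):
        p=optics.camera_params(n); s.n=n; s.K=p["K"]; s.e=p["eye"]; s.R=Ro.from_euler("xyz",p["attitude"]).as_matrix()
    def ray(s,uv): 
        d=s.R@np.linalg.inv(s.K)@np.array([uv[0],uv[1],1.]); return d/np.linalg.norm(d)
    def onz(s,uv,z): d=s.ray(uv); return s.e+d*(z-s.e[2])/d[2]
    def proj(s,P): q=s.K@s.R.T@(np.array(P,float)-s.e); return q[:2]/q[2]
def tri(c1,u1,c2,u2):
    A=np.zeros((3,3));b=np.zeros(3);L=[]
    for c,u in((c1,u1),(c2,u2)):
        d=c.ray(u);M=np.eye(3)-np.outer(d,d);A+=M;b+=M@c.e
    X=np.linalg.solve(A,b); return X,[round(float(np.linalg.norm(c.proj(X)-u)),2) for c,u in((c1,u1),(c2,u2))]
T=C("top");S=C("scene")
def mask(im,lo,hi,roi):
    h=cv2.cvtColor(im,cv2.COLOR_RGB2HSV); m=cv2.inRange(h,lo,hi); k=np.zeros_like(m); x0,y0,x1,y1=roi; k[y0:y1,x0:x1]=1; return m*k
def crop(im,roi,size): x0,y0,x1,y1=roi; return cv2.resize(im[y0:y1,x0:x1],size,interpolation=cv2.INTER_CUBIC)
E
python3 - <<'E'
from h import *
t=cv2.imread("pics/top0.png")[...,::-1];s=cv2.imread("pics/scene0.png")[...,::-1]
a=np.hstack([crop(t,(235,205,275,245),(400,300)[:1]*2)[:300*1+100],crop(t,(345,120,395,170),(400,400))])
a=cv2.resize(a,(800,400)) 
b=np.hstack([crop(s,(360,160,410,210),(200,200)),crop(t,(370,195,420,245),(200,200)),crop(s,(255,230,315,290),(200,200)),crop(s,(230,195,280,245),(200,200))])
cv2.imwrite("pics/c1.png",np.vstack([a,b])[...,::-1])
m=mask(s,(22,120,80),(35,255,255),(360,150,410,215)); print("yel scene",cv2.boundingRect(m))
m=mask(t,(22,120,80),(35,255,255),(235,205,275,245)); print("yel top",cv2.boundingRect(m))
for lo,hi,roi,z,n in [((5,150,120),(18,255,255),(340,115,400,180),80,"or rim"),((45,100,60),(85,255,255),(370,195,425,245),8,"ring")]:
    m=mask(t,lo,hi,roi);c=max(cv2.findContours(m,0,1)[0],key=cv2.contourArea);e=cv2.fitEllipse(c);print(n,e,T.onz(e[0],z))
m=mask(t,(0,0,170),(179,60,255),(345,120,395,175));c=max(cv2.findContours(m,0,1)[0],key=cv2.contourArea);r=cv2.minAreaRect(c);print("tag",r,T.onz(r[0],66))
m=mask(s,(45,100,60),(85,255,255),(230,195,280,245));c=max(cv2.findContours(m,0,1)[0],key=cv2.contourArea);e=cv2.fitEllipse(c);print("ring scene",e,S.onz(e[0],8))
E
```

```text
yel scene (374, 169, 17, 37)
yel top (243, 217, 22, 17)
or rim ((370.3241271972656, 146.24505615234375), (37.96491241455078, 40.93980026245117), 85.25434875488281) [ 632.20687149 -161.49267035   80.        ]
ring ((396.1308898925781, 224.25979614257812), (28.71164894104004, 29.286741256713867), 136.4332733154297) [ 424.19831918 -245.17085351    8.        ]
tag ((364.5000305175781, 154.50001525878906), (3.130495071411133, 9.391485214233398), 26.56505012512207) [ 612.12799309 -147.30208263   66.        ]
ring scene ((251.552001953125, 216.36932373046875), (17.245023727416992, 27.300277709960938), 82.30927276611328) [ 424.27833577 -244.24832145    8.        ]
```

View pics/c1.png

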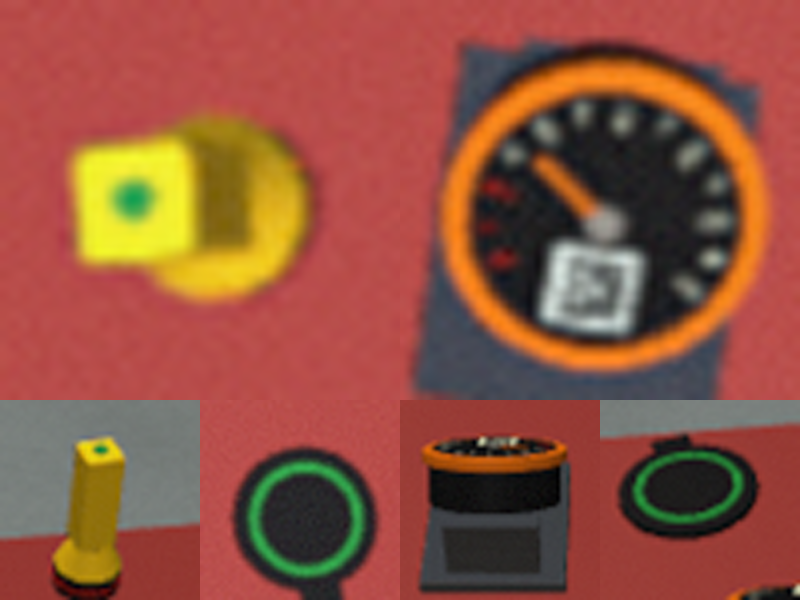

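Run:
```python
from h import *
t=cv2.imread("pics/top0.png")[...,::-1];s=cv2.imread("pics/scene0.png")[...,::-1]
U=8
def big(im,roi): x0,y0,x1,y1=roi; return cv2.resize(im[y0:y1,x0:x1],None,fx=U,fy=U,interpolation=cv2.INTER_CUBIC)
def back(p,roi): return (np.array(p)+.5)/U-.5+np.array(roi[:2])
def rect(im,lo,hi,roi,k=0):
    m=cv2.inRange(cv2.cvtColor(big(im,roi),cv2.COLOR_RGB2HSV),lo,hi)
    if k:m=cv2.morphologyEx(m,cv2.MORPH_CLOSE,np.ones((k,k)))
    c=max(cv2.findContours(m,0,1)[0],key=cv2.contourArea);r=cv2.minAreaRect(c);return back(r[0],roi),back(cv2.boxPoints(r),roi),r
def yaw4(pts,z):
    P=np.array([T.onz(p,z) for p in pts]);o=[]
    for i in range(4):
        d=P[(i+1)%4]-P[i];o.append((round(float(np.hypot(*d[:2])),1),round(float(np.degrees(np.arctan2(d[1],d[0]))),1)))
    return o
c,b,r=rect(t,(22,120,205),(35,255,255),(235,205,275,245));print("top sq",c,T.onz(c,126),yaw4(b,126))
c2,b2,r2=rect(s,(22,120,205),(35,255,255),(360,160,410,210));print("scene sq",c2,r2,S.onz(c2,126)); print(tri(T,c,S,c2))
c,b,r=rect(t,(0,0,120),(179,70,255),(360,148,380,165),25);print("tag",c,r[1],T.onz(c,66),yaw4(b,66))
for z,uvs in((0,[(462,45),(415,390)]),(0,[(757,90),(717,395)])):
    P=[T.onz((np.array(u)-[400,0]+.5)/8-.5+[345,120],z) for u in uvs];d=P[0]-P[1];print("foot edge",P,np.degrees(np.arctan2(d[1],d[0])))
# bottle, screwdriver rough
print("bottle",T.onz((315,203),100),"blue",T.onz((228,147),80))
```

```text
top sq [252.60079193 225.95398331] [409.71114904 140.4921719  126.        ] [(34.8, -13.1), (58.8, -103.9), (34.7, 166.6), (58.7, 76.1)]
scene sq [384.54448891 172.3649025 ] ((199.8559112548828, 102.41921997070312), (43.878353118896484, 82.99881744384766), 82.40535736083984) [414.60856745 153.3975716  126.        ]
(array([410.87112616, 147.83835049, 122.8287584 ]), [2.63, 2.29])
tag [368.71913719 154.00505066] (92.22679901123047, 111.30897521972656) [ 613.7219868  -158.83114521   66.        ] [(38.7, -10.6), (31.6, -100.7), (38.7, 169.3), (31.5, 79.4)]
foot edge [array([ 712.45675647, -116.26087068,    0.        ]), array([ 583.89379005, -101.19919502,    0.        ])] -6.681975041311053
foot edge [array([ 697.51376785, -224.59933304,    0.        ]), array([ 584.20299973, -210.96175223,    0.        ])] -6.8628553874759035
bottle [473.5759993  -16.18480741 100.        ] blue [622.94030746 225.59032128  80.        ]
```

Run:
```python
from h import *
t=cv2.imread("pics/top0.png")[...,::-1]
q=[(72,150),(190,140),(197,258),(82,266)]
P=np.array([T.onz((np.array(u)+.5)/10-.5+[235,205],126) for u in q]);print(P.mean(0))
for i in range(4):
    d=P[(i+1)%4]-P[i];print(np.hypot(*d[:2]),np.degrees(np.arctan2(d[1],d[0])))
roi=(235,205,275,245);b=cv2.resize(t[205:245,235:275],None,fx=10,fy=10,interpolation=cv2.INTER_CUBIC)
h=cv2.cvtColor(b,cv2.COLOR_RGB2HSV)
for v in(215,225,235,245):
    m=cv2.inRange(h,(22,100,v),(35,255,255));m=cv2.morphologyEx(m,cv2.MORPH_CLOSE,np.ones((45,45)));m=cv2.morphologyEx(m,cv2.MORPH_OPEN,np.ones((25,25)));c=max(cv2.findContours(m,0,1)[0],key=cv2.contourArea);r=cv2.minAreaRect(c);print(v,r,T.onz((np.array(r[0])+.5)/10-.5+[235,205],126))
```

```text
[412.15424411 152.18342819 126.        ]
30.31927486034168 -83.9187506346743
30.118340325487864 -174.40807576625454
29.443209771091794 95.23803306162158
29.690461560312425 7.281723905424964
215 ((179.28732299804688, 215.0232696533203), (226.0555419921875, 134.54481506347656), 15.554571151733398) [409.45423557 140.794841   126.        ]
225 ((165.0, 217.5), (141.0, 172.0), 90.0) [408.74357701 144.42585237 126.        ]
235 ((135.5, 203.0), (102.0, 101.0), 90.0) [412.26325545 152.11980461 126.        ]Traceback (most recent call last):
  File "<stdin>", line 10, in <module>
ValueError: max() iterable argument is empty
```

Emit:
{"fn": "arm_command", "kwargs": {
  "series": [
    [[0.34,0.97,-0.06],-0.02],
    [[0.34,0.97,-0.06],-0.02],
    [[0.34,0.97,-0.06],-0.02],
    [[0.34,0.97,-0.06],-0.02],
    [[0.34,0.97,-0.06],-0.02],
    [[0.34,0.97,-0.06],-0.02],
    [[0.34,0.97,-0.06],-0.02],
    [[0.34,0.97,-0.06],-0.02],
    [[0.34,0.97,-0.06],-0.02],
    [[0.34,0.97,-0.06],0]
  ],
  "fingers": -1,
  "force": 20
}}

```text
clock: 1.35
tcp_pos: [304.8, -160.3, 279.5]
orientation: [-3.141, -0.0, 0.109]
contact_force: [0.6, -0.9, -0.0]
grip_width: 85.8
finger_force: 0.0
```

Emit:
{"fn": "arm_command", "kwargs": {
  "series": [
    [[0.34,0.97,-0.06],0],
    [[0.34,0.97,-0.06],0],
    [[0.34,0.97,-0.06],0],
    [[0.34,0.97,-0.06],0],
    [[0.34,0.97,-0.06],0],
    [[0.34,0.97,-0.06],0],
    [[0.34,0.97,-0.06],0],
    [[0,0,0],0]
  ]
}}

```text
clock: 2.35
tcp_pos: [399.7, 111.8, 262.5]
orientation: [-3.141, 0.002, 0.113]
contact_force: [-0.9, -1.2, 0.1]
grip_width: 85.3
finger_force: 0.0
```

Emit:
{"fn": "arm_command", "kwargs": {
  "series": [
    [[0.33,0.52,0],-0.01],
    [[0,0.5,-0.3],0],
    [[0,0,-0.64],0],
    [[0,0,-0.7],0],
    [[0,0,-0.6],0],
    [[0,0,-0.4],0],
    [[0,0,-0.2],0],
    [[0,0,0],0]
  ]
}}

```text
clock: 3.35
tcp_pos: [412.8, 150.3, 149.3]
orientation: [3.141, 0.001, 0.098]
contact_force: [-0.1, 0.4, -0.9]
grip_width: 85.4
finger_force: 0.0
```

Run:
```python
from h import *
t=optics.camera("top");s=optics.camera("scene")
cv2.imwrite("pics/g1.png",np.hstack([crop(t,(215,180,295,260),(400,400)),crop(s,(340,140,420,220),(400,400))])[...,::-1])
st=sensors.state();print(st["tcp_pos"],st["contact_force"],st["orientation"])
```

```text
[413.54397254 150.5075184  150.16113058] [ 0.56237712  0.01982211 -0.77700967] [ 3.14148724e+00 -1.14757985e-03  9.85055310e-02]
```

View pics/g1.png

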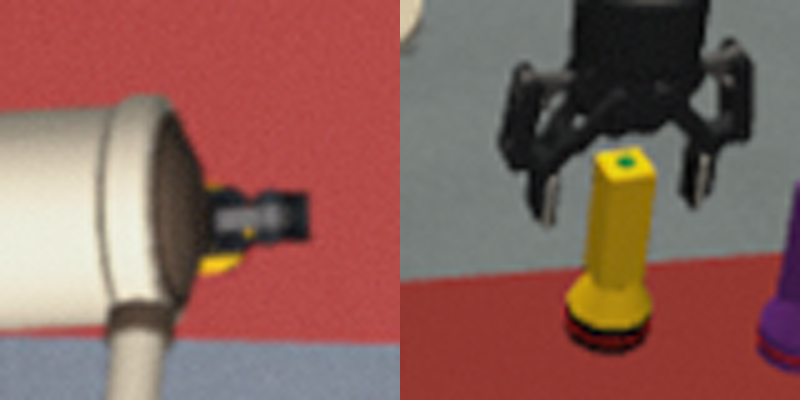

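The scene crop shows the open fingers either side of the yellow grip, whose top is at about (625,165) in the crop. The reader is centred, so I close.

Emit:
{"fn": "arm_command", "kwargs": {
  "series": [
    [[0,0.04,0],0],
    [[0,0,0],0],
    [[0,0,0],0],
    [[0,0,0],0],
    [[0,0,0],0],
    [[0,0,0],0],
    [[0,0,0],0],
    [[0,0,0],0]
  ],
  "fingers": 1,
  "force": 20
}}

```text
clock: 4.45
tcp_pos: [413.3, 152.3, 149.7]
orientation: [3.142, -0.0, 0.099]
contact_force: [0.2, -0.3, 3.7]
grip_width: 29.9
finger_force: 24.4
```

Emit:
{"fn": "arm_command", "kwargs": {
  "series": [
    [[0,0,-0.05],0],
    [[-0.1,-0.01,0],0],
    [[-0.1,-0.01,0.03],0],
    [[-0.1,-0.01,0.03],0],
    [[-0.12,-0.01,0.02],0],
    [[0,0,0],0]
  ]
}}

```text
clock: 5.2
tcp_pos: [395.2, 150.7, 150.2]
orientation: [-3.142, 0.002, 0.099]
contact_force: [-0.5, 0.6, 3.7]
grip_width: 29.8
finger_force: 20.5
```

Run:
```python
from h import *
s=optics.camera("scene")
cv2.imwrite("pics/g2.png",crop(s,(340,130,420,210),(560,560))[...,::-1])
st=sensors.state();print(st["tcp_pos"],st["contact_force"],st["moment"])
```

```text
[395.25990519 150.67721149 150.16281438] [-0.97276946  0.03098985  2.06676331] [-0.02513759  0.23560886 -0.00310048]
```

View pics/g2.png

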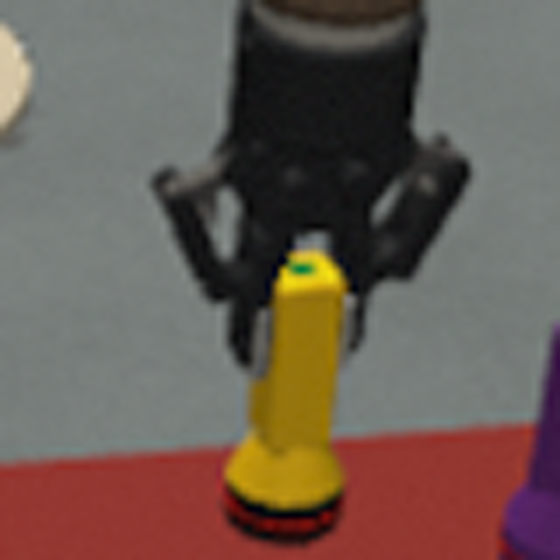

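```bash
cat >> h.py <<'E'
def pts(tcp,yaw,th):  # reader feature points for tilt th (deg; body leaning to tool -x)
    th=np.radians(th);ex=np.array([np.cos(yaw),np.sin(yaw),0]);ez=np.array([0,0,1.])
    ax=-np.sin(th)*ex+np.cos(th)*ez;px=np.cos(th)*ex+np.sin(th)*ez
    g=np.array(tcp)-[0,0,54];return g+31*ax,g-95*ax+26*px,g-95*ax,g-73*ax+26*px,g-51*ax+15*px
E
python3 - <<'E'
from h import *
for th in(0,5,10,15): print(th,[S.proj(p).round(1) for p in pts([395.2,150.7,150.2],.099,th)])
E
```

```text
0 [array([382.1, 168.4]), array([381.2, 206.9]), array([378.4, 201.8]), array([381.8, 201.3]), array([381.2, 193.5])]
5 [array([381.7, 168. ]), array([382.1, 207.9]), array([379.2, 203.3]), array([382.6, 201.9]), array([381.8, 193.9])]
10 [array([381.4, 167.6]), array([383.1, 208.6]), array([380.2, 204.7]), array([383.4, 202.3]), array([382.3, 194.3])]
15 [array([381.1, 167.3]), array([384.1, 209.1]), array([381.1, 205.8]), array([384.1, 202.5]), array([382.8, 194.5])]
```

The nose slid rather than pivoted (its lower edge is near (381,207), a tilt under 5°). I'll use the fixed pad's edge as a stop to tilt the reader in the fingers instead.

Emit:
{"fn": "arm_command", "kwargs": {
  "series": [
    [[0,0,0.4],0],
    [[0,0,0.8],0],
    [[0,0,0.9],0],
    [[0.3,0,0.8],0],
    [[0.3,-0.3,0.2],0],
    [[0.3,-0.6,0],-0.02],
    [[0.3,-0.8,0],-0.02],
    [[0.3,-0.9,0],-0.02],
    [[0.3,-0.9,0],-0.02],
    [[0.3,-0.9,0],-0.02]
  ],
  "force": 50
}}

```text
clock: 6.5
tcp_pos: [479.5, -27.0, 272.2]
orientation: [-3.14, 0.004, -0.007]
contact_force: [-0.7, 1.0, -2.4]
grip_width: 29.4
finger_force: 51.1
```

Emit:
{"fn": "arm_command", "kwargs": {
  "series": [
    [[0.3,-0.9,0],0],
    [[0.3,-0.9,0],0],
    [[0.2,-0.9,0],0],
    [[0.2,-0.9,0],0],
    [[0.2,-0.9,0],0],
    [[0,-0.7,0],0],
    [[0,-0.4,0],0],
    [[0,-0.2,0],0],
    [[0,0,0],0],
    [[0,0,0],0]
  ]
}}

```text
clock: 7.75
tcp_pos: [528.3, -256.4, 274.6]
orientation: [-3.141, 0.0, -0.005]
contact_force: [0.3, 0.4, -1.3]
grip_width: 29.6
finger_force: 51.1
```

Emit:
{"fn": "arm_command", "kwargs": {
  "series": [
    [[-0.1,0.14,-0.3],0],
    [[-0.1,0.14,-0.6],0],
    [[0,0,-0.7],0],
    [[0,0,-0.6],0],
    [[0,0,-0.45],0],
    [[0,0,-0.25],0],
    [[0,0,-0.12],0],
    [[0,0,0],0],
    [[0,0,0],0]
  ]
}}

```text
clock: 8.88
tcp_pos: [520.8, -246.4, 154.8]
orientation: [3.141, -0.001, -0.006]
contact_force: [-0.3, -0.7, -1.6]
grip_width: 29.4
finger_force: 51.1
```

Run:
```python
from h import *
s=optics.camera("scene");t=optics.camera("top")
cv2.imwrite("pics/g3.png",np.hstack([crop(s,(200,150,300,250),(400,400)),crop(t,(350,170,450,270),(400,400))])[...,::-1])
st=sensors.state();print(st["tcp_pos"],st["contact_force"],st["moment"],[S.proj(p).round(1) for p in pts(st["tcp_pos"],0,0)])
```

```text
[ 520.64460572 -246.37639422  154.64421718] [-0.18437715  0.3734456  -1.82763324] [-0.01589603 -0.00876087  0.01684968] [array([246.6, 203.9]), array([251.1, 245.4]), array([251.1, 239. ]), array([250.4, 239.6]), array([249.6, 230.9])]
```

View pics/g3.png

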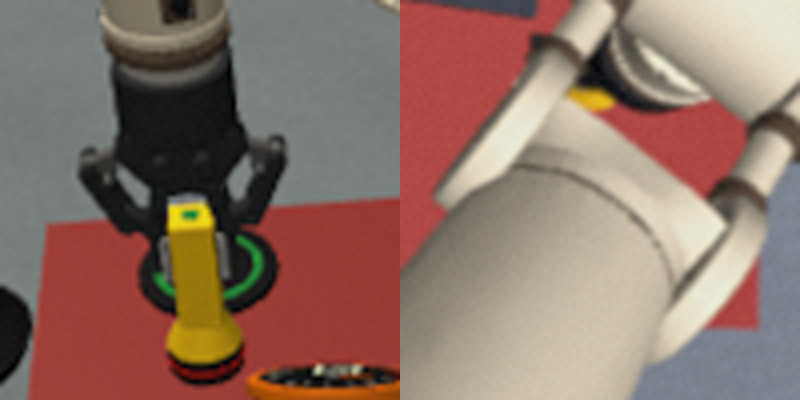

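The reader hangs straight: its nose bottom at (251,245) matches zero tilt. It stands in front of the pad, so I now pull it against the pad's edge at low grip.

Emit:
{"fn": "arm_command", "kwargs": {
  "series": [
    [[-0.1,0,-0.08],0],
    [[-0.2,0.02,0],0],
    [[-0.2,0.02,0.01],0],
    [[-0.2,0,0.04],0],
    [[-0.2,0,0.03],0],
    [[-0.2,0,0],0],
    [[-0.17,0,0],0],
    [[0,0,0],0]
  ],
  "force": 20
}}

```text
clock: 9.98
tcp_pos: [470.2, -244.7, 154.8]
orientation: [3.141, -0.004, -0.007]
contact_force: [4.2, 2.0, -1.4]
grip_width: 29.6
finger_force: 51.0
```

Run:
```python
from h import *
s=optics.camera("scene")
cv2.imwrite("pics/g4.png",crop(s,(210,170,290,250),(560,560))[...,::-1])
st=sensors.state();print(st["tcp_pos"],st["contact_force"],st["moment"])
for th in(0,10,20,30):print(th,[((S.proj(p)-[210,170])*7).round(0) for p in pts(st["tcp_pos"],0,th)])
```

```text
[ 470.21996781 -244.6820418   154.76999459] [ 3.71269005  1.2122048  -1.3859869 ] [ 0.32859382 -1.10602088  0.00992928]
0 [array([261., 157.]), array([291., 442.]), array([291., 400.]), array([286., 401.]), array([281., 342.])]
10 [array([261., 150.]), array([290., 458.]), array([291., 424.]), array([285., 411.]), array([280., 350.])]
20 [array([261., 145.]), array([288., 467.]), array([290., 442.]), array([283., 415.]), array([279., 353.])]
30 [array([262., 142.]), array([286., 468.]), array([289., 454.]), array([281., 413.]), array([278., 353.])]
```

View pics/g4.png

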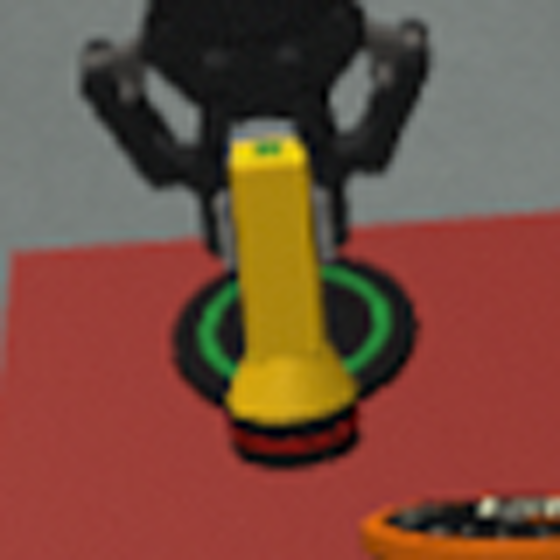

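The reader is tilting: its top is at (268,148) and its nose bottom at (290,465) in the crop, about 19°. I'll continue to 35°.

Emit:
{"fn": "arm_command", "kwargs": {
  "series": [
    [[-0.15,0,-0.02],0],
    [[-0.15,0,-0.03],0],
    [[-0.15,0,-0.04],0],
    [[-0.15,0,-0.05],0],
    [[0,0,0],0]
  ]
}}

```text
clock: 10.65
tcp_pos: [446.5, -244.8, 149.4]
orientation: [3.14, -0.004, -0.006]
contact_force: [6.0, 1.7, -0.1]
grip_width: 29.6
finger_force: 51.3
```

Emit:
{"fn": "arm_command", "kwargs": {
  "series": [
    [[0.1,0,0.3],0],
    [[0.2,0,0.7],0],
    [[0.2,0,0.8],0],
    [[0.2,0,0.5],0],
    [[0.1,0,0.2],0],
    [[0,0,0],0],
    [[0,0,0],0]
  ],
  "force": 60
}}

```text
clock: 11.52
tcp_pos: [476.7, -244.1, 247.0]
orientation: [-3.14, 0.002, -0.006]
contact_force: [-0.2, -0.5, -1.2]
grip_width: 29.6
finger_force: 59.7
```

Run:
```python
from h import *
s=optics.camera("scene")
cv2.imwrite("pics/g5.png",crop(s,(210,130,290,210),(560,560))[...,::-1])
st=sensors.state();print(st["tcp_pos"],st["contact_force"],st["orientation"],st["finger_force"])
for th in(25,30,35,40):print(th,[((S.proj(p)-[210,130])*7).round(0) for p in pts(st["tcp_pos"],0,th)])
```

```text
[ 476.69246062 -244.09190803  246.95676478] [-0.73996709  0.17082642 -1.67437611] [-3.14000988e+00  2.32103265e-03 -6.03816929e-03] 59.66332018375397
25 [array([238., 235.]), array([266., 579.]), array([269., 562.]), array([260., 521.]), array([256., 458.])]
30 [array([239., 234.]), array([264., 577.]), array([268., 566.]), array([259., 519.]), array([256., 456.])]
35 [array([239., 234.]), array([262., 574.]), array([266., 569.]), array([258., 514.]), array([255., 454.])]
40 [array([240., 234.]), array([261., 568.]), array([265., 569.]), array([256., 508.]), array([254., 450.])]
```

View pics/g5.png

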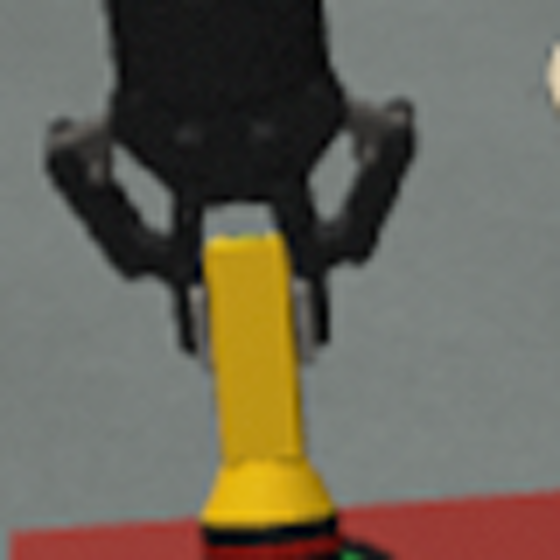

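The tilt holds: the top face is seen nearly edge-on at (245,238), so the tilt is a little over 30°. I'll go to a standoff by the gauge and measure it from both cameras.

Emit:
{"fn": "arm_command", "kwargs": {
  "series": [
    [[0.03,0.2,0.15],0],
    [[0.2,0.4,0.15],-0.03],
    [[0.2,0.5,0.15],-0.03],
    [[0.2,0.5,0],-0.03],
    [[0.2,0.45,0],-0.02],
    [[0,0.25,0],0],
    [[0,0.13,0],0],
    [[0,0,0],0],
    [[0,0,0],0]
  ]
}}

```text
clock: 12.7
tcp_pos: [510.5, -147.8, 266.3]
orientation: [3.141, -0.0, -0.122]
contact_force: [0.2, 0.5, -1.8]
grip_width: 29.1
finger_force: 59.7
```

Run:
```python
from h import *
s=optics.camera("scene");t=optics.camera("top")
cv2.imwrite("pics/s6.png",s[...,::-1]);cv2.imwrite("pics/t6.png",t[...,::-1])
cv2.imwrite("pics/g6.png",np.hstack([crop(s,(245,130,325,210),(400,400)),crop(t,(320,110,400,190),(400,400))])[...,::-1])
st=sensors.state();print(st["tcp_pos"],st["contact_force"],st["orientation"],st["finger_force"])
y=st["orientation"][2]
for th in(25,30,35,40):print(th,[((S.proj(p)-[245,130])*5).round(0) for p in pts(st["tcp_pos"],y,th)],"\n",[((T.proj(p)-[320,110])*5).round(0) for p in pts(st["tcp_pos"],y,th)])
```

```text
[ 510.6028879  -147.75834558  266.33110796] [-0.03241461  0.11692756 -0.65831613] [ 3.14146028e+00 -2.60844711e-05 -1.21719574e-01] 59.67812418937683
25 [array([185., 159.]), array([187., 411.]), array([190., 399.]), array([186., 369.]), array([186., 322.])] 
 [array([252., 396.]), array([251., 269.]), array([242., 318.]), array([252., 280.]), array([251., 313.])]
30 [array([186., 158.]), array([185., 411.]), array([189., 402.]), array([185., 367.]), array([186., 321.])] 
 [array([251., 401.]), array([254., 255.]), array([245., 302.]), array([255., 269.]), array([252., 306.])]
35 [array([186., 158.]), array([184., 408.]), array([188., 404.]), array([184., 364.]), array([185., 320.])] 
 [array([250., 407.]), array([256., 241.]), array([248., 288.]), array([257., 259.]), array([254., 298.])]
40 [array([187., 159.]), array([183., 404.]), array([187., 405.]), array([183., 360.]), array([184., 317.])] 
 [array([249., 412.]), array([259., 228.]), array([250., 273.]), array([259., 250.]), array([255., 292.])]
```

View pics/g6.png

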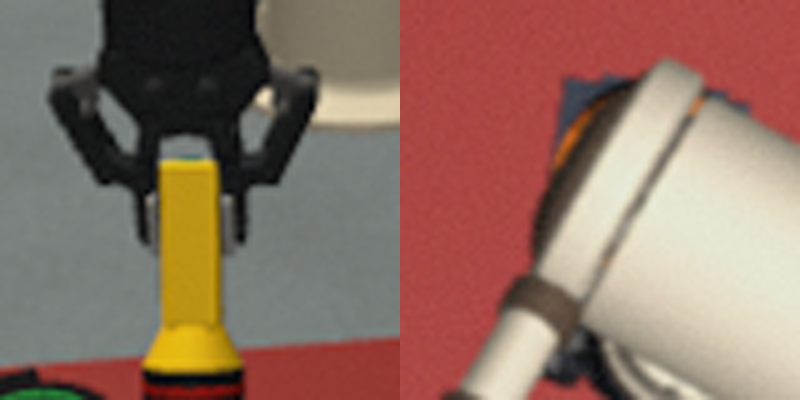

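The arm hides the top view, and the scene view sees the tilt nearly end on (top face edge at (187,157)). I'll lift and turn a quarter so the tilt shows side-on, then measure it.

Emit:
{"fn": "arm_command", "kwargs": {
  "series": [
    [[0,0,0.5],0],
    [[0,0,0.5],0.15],
    [[0,0,0.4],0.15],
    [[0,0,0.1],0.15],
    [[0,0,0],0.15],
    [[0,0,0],0.15],
    [[0,0,0],0.15],
    [[0,0,0],0.15],
    [[0,0,0],0.15],
    [[0,0,0],0.15]
  ]
}}

```text
clock: 14.05
tcp_pos: [510.7, -147.7, 326.3]
orientation: [3.141, 0.0, 1.297]
contact_force: [-1.0, -0.9, -1.6]
grip_width: 29.2
finger_force: 59.7
```

Emit:
{"fn": "arm_command", "kwargs": {
  "series": [
    [[0,0,0],0.15],
    [[0,0,0],0],
    [[0,0,0],0],
    [[0,0,0],0]
  ]
}}

```text
clock: 14.55
tcp_pos: [510.7, -147.4, 326.3]
orientation: [-3.142, 0.0, 1.448]
contact_force: [-0.0, -1.1, -1.9]
grip_width: 29.5
finger_force: 59.7
```

Run:
```python
from h import *
s=optics.camera("scene")
st=sensors.state();y=st["orientation"][2];print(st["tcp_pos"],y,st["joints"][5])
g=S.proj(st["tcp_pos"]-[0,0,54]);x0,y0=(g-[45,40]).astype(int)
cv2.imwrite("pics/g7.png",crop(s,(x0,y0,x0+80,y0+80),(560,560))[...,::-1])
h=cv2.cvtColor(s,cv2.COLOR_RGB2HSV);m=cv2.inRange(h,(20,130,90),(36,255,255));k=np.zeros_like(m);k[y0:y0+80,x0:x0+80]=255;m&=k
c=max(cv2.findContours(m,0,1)[0],key=cv2.contourArea);print(x0,y0,cv2.boundingRect(c),cv2.fitLine(c,2,0,.01,.01).ravel())
for th in(25,30,35,40):
    p=[(S.proj(q)-[x0,y0])*7 for q in pts(st["tcp_pos"],y,th)];d=p[2]-p[0];print(th,np.degrees(np.arctan2(d[1],d[0])).round(1),[q.round(0) for q in p])
```

```text
[ 510.67328075 -147.35026166  326.30805572] 1.4485521121868956 -0.3861721549764762
236 113 (285, 144, 25, 37) [  0.4464026    0.89483225 294.2289     163.81927   ]
25 58.8 [array([275., 216.]), array([500., 459.]), array([437., 483.]), array([474., 414.]), array([420., 379.])]
30 53.6 [array([268., 219.]), array([517., 446.]), array([457., 475.]), array([487., 403.]), array([429., 372.])]
35 48.6 [array([262., 223.]), array([533., 432.]), array([475., 465.]), array([498., 391.]), array([437., 364.])]
40 43.8 [array([256., 227.]), array([547., 416.]), array([493., 454.]), array([508., 378.]), array([445., 355.])]
```

View pics/g7.png

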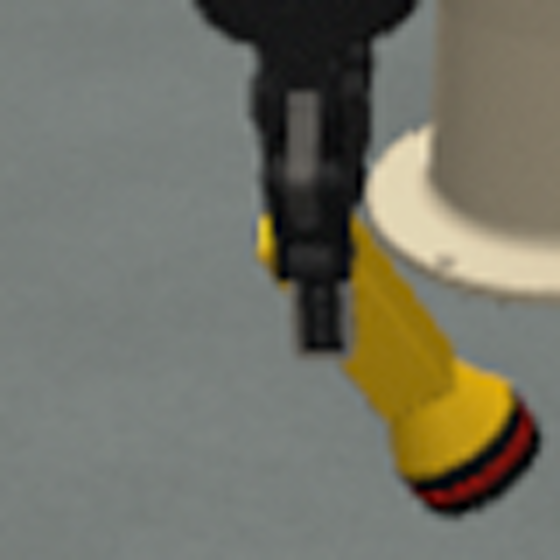

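Run:
```python
from h import *
st=sensors.state();y=st["orientation"][2];o=np.array([236,113]);g=st["tcp_pos"]-[0,0,54]
ex=np.array([np.cos(y),np.sin(y),0]);ey=np.array([-np.sin(y),np.cos(y),0])
f=lambda p:((S.proj(p)-o+.5)*7-.5)
for th in(28,32,35,38):
    a=np.radians(th);ax=-np.sin(a)*ex+np.cos(a)*[0,0,1];px=np.cos(a)*ex+np.sin(a)*np.array([0,0,1])
    ax=-np.sin(a)*ex+np.cos(a)*np.array([0,0,1])
    r=[]
    for sx,sy in((1,1),(1,-1),(-1,-1)):
        A=f(g-20*ax+15*sx*px+15*sy*ey);B=f(g-51*ax+15*sx*px+15*sy*ey);d=B-A
        r.append((sx,sy,B.round(),round(float(np.degrees(np.arctan2(d[1],d[0]))),1)))
    tt=np.linspace(0,6.283,73);N=np.array([f(g-95*ax+26*(np.cos(u)*px+np.sin(u)*ey)) for u in tt])
    print(th,r,"nose bbox",N.min(0).round(),N.max(0).round(),"farthest pt dir45",N[np.argmax(N@[1,1])].round())
s=optics.camera("scene");b=cv2.resize(s[113:193,236:316],None,fx=7,fy=7,interpolation=cv2.INTER_CUBIC)
h=cv2.cvtColor(b,cv2.COLOR_RGB2HSV);m=cv2.inRange(h,(20,110,60),(36,255,255))
for yy in range(240,345,15):
    x=np.where(m[yy,330:])[0]+330;print(yy,x.max(),end="; ")
# dark/red vs grey background: hood extents
d=((b.astype(int).sum(2)<150)|(cv2.inRange(h,(0,150,40),(8,255,255))>0)|(cv2.inRange(h,(172,150,40),(180,255,255))>0)).astype(np.uint8);d[:350]=0;d[:,:370]=0
ys,xs=np.where(d);print("\nhood bbox",xs.min(),ys.min(),xs.max(),ys.max())
i=np.argmax(xs+ys);print(xs[i],ys[i])
```

```text
Traceback (most recent call last):
TypeError: can't multiply sequence by non-int of type 'numpy.float64'
```

Run:
```python
from h import *
st=sensors.state();y=st["orientation"][2];o=np.array([236,113]);g=st["tcp_pos"]-[0,0,54]
ex=np.array([np.cos(y),np.sin(y),0]);ey=np.array([-np.sin(y),np.cos(y),0]);ez=np.array([0,0,1.])
f=lambda p:((S.proj(p)-o+.5)*7-.5)
for th in(28,32,35,38):
    a=np.radians(th);ax=-np.sin(a)*ex+np.cos(a)*ez;px=np.cos(a)*ex+np.sin(a)*ez
    r=[]
    for sx,sy in((1,1),(1,-1),(-1,-1)):
        A=f(g-20*ax+15*sx*px+15*sy*ey);B=f(g-51*ax+15*sx*px+15*sy*ey);d=B-A
        r.append((sx,sy,B.round(),round(float(np.degrees(np.arctan2(d[1],d[0]))),1)))
    tt=np.linspace(0,6.283,73);N=np.array([f(g-95*ax+26*(np.cos(u)*px+np.sin(u)*ey)) for u in tt])
    print(th,r,"nose bbox",N.min(0).round(),N.max(0).round(),"far",N[np.argmax(N@[1,1])].round())
s=cv2.cvtColor(cv2.imread("pics/g7.png"),cv2.COLOR_BGR2RGB);h=cv2.cvtColor(s,cv2.COLOR_RGB2HSV);m=cv2.inRange(h,(20,110,60),(36,255,255))
print([(yy,int((np.where(m[yy,330:])[0]+330).max())) for yy in range(240,345,15)])
d=((s.astype(int).sum(2)<200)|((h[...,1]>150)&((h[...,0]<8)|(h[...,0]>172)))).astype(np.uint8);d[:380]=0;d[:,:380]=0
ys,xs=np.where(d);i=np.argmax(xs+ys);print("hood",xs.min(),ys.min(),xs.max(),ys.max(),xs[i],ys[i])
```

```text
28 [(1, 1, array([430., 355.]), 56.3), (1, -1, array([427., 401.]), 55.9), (-1, -1, array([355., 434.]), 55.0)] nose bbox [391. 433.] [514. 531.] far [491. 496.]
32 [(1, 1, array([437., 349.]), 52.2), (1, -1, array([434., 395.]), 51.9), (-1, -1, array([365., 432.]), 51.0)] nose bbox [409. 424.] [527. 526.] far [500. 490.]
35 [(1, 1, array([441., 344.]), 49.2), (1, -1, array([439., 390.]), 48.8), (-1, -1, array([372., 430.]), 48.0)] nose bbox [422. 416.] [536. 521.] far [506. 487.]
38 [(1, 1, array([446., 339.]), 46.2), (1, -1, array([443., 385.]), 45.9), (-1, -1, array([379., 428.]), 45.1)] nose bbox [435. 408.] [545. 516.] far [512. 484.]
[(240, 373), (255, 387), (270, 395), (285, 409), (300, 417), (315, 430), (330, 440)]
hood 405 400 540 516 520 477
```

Run:
```python
from h import *
s=cv2.cvtColor(cv2.imread("pics/g7.png"),cv2.COLOR_BGR2RGB);h=cv2.cvtColor(s,cv2.COLOR_RGB2HSV)
sat=cv2.GaussianBlur(h[...,1],(0,0),2)
def line(rows,side):
    P=[]
    for y in rows:
        r=sat[y].astype(int)>120
        x=np.where(r[330:470])[0]+330
        P.append((x.max() if side>0 else x.min(),y))
    P=np.array(P,np.float32);v=cv2.fitLine(P,cv2.DIST_HUBER,0,.01,.01).ravel();return P[[0,-1]].tolist(),np.degrees(np.arctan2(v[1],v[0]))%180
print("right",line(range(235,345,5),1));print("left",line(range(375,412,3),-1))
# nose outline: furthest non-background point along directions
bg=np.median(s[450:550,50:300].reshape(-1,3),0);d=(np.abs(s.astype(int)-bg).max(2)>45).astype(np.uint8);d[:380]=0;d[:,:380]=0
ys,xs=np.where(d)
for a in(0,15,30,45,60,75,90):
    q=xs*np.cos(np.radians(a))+ys*np.sin(np.radians(a));print(a,q.max().round(),end=" ")
st=sensors.state();y=st["orientation"][2];g=st["tcp_pos"]-[0,0,54]
ex=np.array([np.cos(y),np.sin(y),0]);ey=np.array([-np.sin(y),np.cos(y),0]);ez=np.array([0,0,1.])
f=lambda p:((S.proj(p)-[236,113]+.5)*7-.5);print()
for t in(28,31,34,37):
    a=np.radians(t);ax=-np.sin(a)*ex+np.cos(a)*ez;px=np.cos(a)*ex+np.sin(a)*ez
    N=np.array([f(g-95*ax+26*(np.cos(u)*px+np.sin(u)*ey)) for u in np.linspace(0,6.283,73)])
    print(t,[float((N@[np.cos(np.radians(b)),np.sin(np.radians(b))]).max().round()) for b in(0,15,30,45,60,75,90)])
print("px/mm",f(g+ex)-f(g),f(g+ez)-f(g))
```

```text
right ([[371.0, 235.0], [448.0, 340.0]], np.float32(53.347397))
left ([[349.0, 375.0], [378.0, 411.0]], np.float32(52.54203))
0 541.0 15 638.0 30 693.0 45 706.0 60 681.0 75 618.0 90 518.0 
28 [514.0, 615.0, 677.0, 697.0, 679.0, 623.0, 531.0]
31 [524.0, 622.0, 681.0, 700.0, 679.0, 622.0, 527.0]
34 [533.0, 629.0, 686.0, 702.0, 680.0, 620.0, 522.0]
37 [542.0, 635.0, 689.0, 703.0, 680.0, 618.0, 518.0]
px/mm [ 2.83347638 -0.0047409 ] [-0.14485575 -2.42039074]
```

Side-on, the body edges run at 53° and the nose outline's extremes are at (541,518). That gives a tilt of about 31°, with the reader slid about 7 mm in the pads. I'll push it again on the pad edge to get the missing 4–5°.

Emit:
{"fn": "arm_command", "kwargs": {
  "series": [
    [[-0.1,-0.2,0],-0.139],
    [[-0.1,-0.25,0],-0.139],
    [[-0.1,-0.3,0],-0.139],
    [[-0.12,-0.3,0],-0.139],
    [[-0.12,-0.3,0],-0.139],
    [[-0.12,-0.3,0],-0.139],
    [[-0.12,-0.3,0],-0.139],
    [[-0.12,-0.25,-0.1],-0.139],
    [[-0.12,-0.15,-0.3],-0.139],
    [[0,-0.09,-0.5],-0.138]
  ]
}}

```text
clock: 15.85
tcp_pos: [470.0, -245.5, 290.7]
orientation: [3.14, -0.001, -0.011]
contact_force: [0.2, -1.2, -1.1]
grip_width: 29.9
finger_force: 59.7
```

Emit:
{"fn": "arm_command", "kwargs": {
  "series": [
    [[0,0,-0.7],0],
    [[0,0,-0.8],0],
    [[0,0,-0.7],0],
    [[0,0,-0.6],0],
    [[0,0,-0.4],0],
    [[0,0,-0.2],0],
    [[0,0,0],0],
    [[0,0,0],0]
  ]
}}

```text
clock: 16.85
tcp_pos: [470.4, -245.3, 155.3]
orientation: [3.14, -0.001, -0.005]
contact_force: [0.3, -0.9, -2.1]
grip_width: 29.4
finger_force: 59.7
```

Emit:
{"fn": "arm_command", "kwargs": {
  "series": [
    [[-0.2,0,-0.05],0],
    [[-0.2,0,-0.05],0],
    [[-0.15,0,-0.05],0],
    [[-0.12,0,-0.05],0],
    [[-0.11,0,-0.05],0],
    [[0,0,0],0],
    [[0,0,0],0]
  ]
}}

```text
clock: 17.73
tcp_pos: [440.4, -245.0, 145.5]
orientation: [3.141, -0.006, -0.006]
contact_force: [5.6, 2.9, 0.2]
grip_width: 29.4
finger_force: 59.9
```

Emit:
{"fn": "arm_command", "kwargs": {
  "series": [
    [[0.3,0,0.3],0],
    [[0.3,0,0.7],0],
    [[0.3,0,0.9],0],
    [[0.3,0.2,0.9],0],
    [[0.2,0.4,0.8],0.1],
    [[0.2,0.5,0.5],0.15],
    [[0.2,0.5,0.3],0.15],
    [[0,0.4,0.2],0.15],
    [[0,0.3,0],0.15],
    [[0,0.1,0],0.15]
  ]
}}

```text
clock: 18.98
tcp_pos: [510.7, -148.2, 329.0]
orientation: [3.142, 0.001, 0.891]
contact_force: [0.9, 0.2, -2.6]
grip_width: 29.3
finger_force: 59.9
```

Emit:
{"fn": "arm_command", "kwargs": {
  "series": [
    [[0,0,0],0.15],
    [[0,0,0],0.15],
    [[0,0,0],0.15],
    [[0,0,0],0.1],
    [[0,0,0],0],
    [[0,0,0],0],
    [[0,0,0],0]
  ]
}}

```text
clock: 19.85
tcp_pos: [510.7, -148.9, 328.4]
orientation: [-3.142, 0.0, 1.46]
contact_force: [-0.2, -0.2, -1.0]
grip_width: 29.4
finger_force: 59.9
```

Run:
```python
from h import *
s=optics.camera("scene");st=sensors.state();y=st["orientation"][2];g=st["tcp_pos"]-[0,0,54];print(st["tcp_pos"],y)
o=(S.proj(g)-[45,40]).astype(int);x0,y0=o;s=crop(s,(x0,y0,x0+80,y0+80),(560,560));cv2.imwrite("pics/g8.png",s[...,::-1])
h=cv2.cvtColor(s,cv2.COLOR_RGB2HSV);sat=cv2.GaussianBlur(h[...,1],(0,0),2)
def line(rows,side):
    P=np.array([(np.where(sat[r,330:470]>120)[0][-1 if side>0 else 0]+330,r) for r in rows],np.float32)
    v=cv2.fitLine(P,cv2.DIST_HUBER,0,.01,.01).ravel();return P[[0,-1]].tolist(),np.degrees(np.arctan2(v[1],v[0]))%180
try: print("right",line(range(240,335,5),1));print("left",line(range(375,405,3),-1))
except Exception as e: print(e)
bg=np.median(s[450:550,50:300].reshape(-1,3),0);d=(np.abs(s.astype(int)-bg).max(2)>45).astype(np.uint8);d[:380]=0;d[:,:380]=0
ys,xs=np.where(d);D=np.radians((0,15,30,45,60,75,90));ob=np.array([(xs*np.cos(a)+ys*np.sin(a)).max() for a in D])
ex=np.array([np.cos(y),np.sin(y),0]);ey=np.array([-np.sin(y),np.cos(y),0]);ez=np.array([0,0,1.])
f=lambda p:((S.proj(p)-o+.5)*7-.5)
for t in(29,32,35,38):
    a=np.radians(t);ax=-np.sin(a)*ex+np.cos(a)*ez;px=np.cos(a)*ex+np.sin(a)*ez;c=g+7*px
    N=np.array([f(c-95*ax+26*(np.cos(u)*px+np.sin(u)*ey)) for u in np.linspace(0,6.283,73)])
    L=[]
    for sx,sy in((1,1),(-1,-1)):
        A,B=f(c-20*ax+15*sx*px+15*sy*ey),f(c-51*ax+15*sx*px+15*sy*ey);q=B-A;L.append((B.round().tolist(),round(float(np.degrees(np.arctan2(q[1],q[0]))),1)))
    print(t,L,[int(o_-(N@[np.cos(b),np.sin(b)]).max()) for b,o_ in zip(D,ob)])
```

```text
[ 510.68458319 -148.89069552  328.35049538] 1.4604778439612245
right ([[384.0, 240.0], [460.0, 330.0]], np.float32(49.710346))
left ([[367.0, 375.0], [390.0, 402.0]], np.float32(49.31701))
29 [([450.0, 341.0], 55.3), ([377.0, 421.0], 54.1)] [22, 17, 10, 5, 0, -4, -12]
32 [([455.0, 335.0], 52.2), ([384.0, 418.0], 51.0)] [13, 10, 6, 3, 0, -2, -7]
35 [([459.0, 329.0], 49.2), ([390.0, 416.0], 48.0)] [4, 4, 3, 3, 1, 0, -1]
38 [([463.0, 323.0], 46.2), ([397.0, 413.0], 45.1)] [-3, 0, 0, 2, 2, 3, 3]
```

View pics/g8.png

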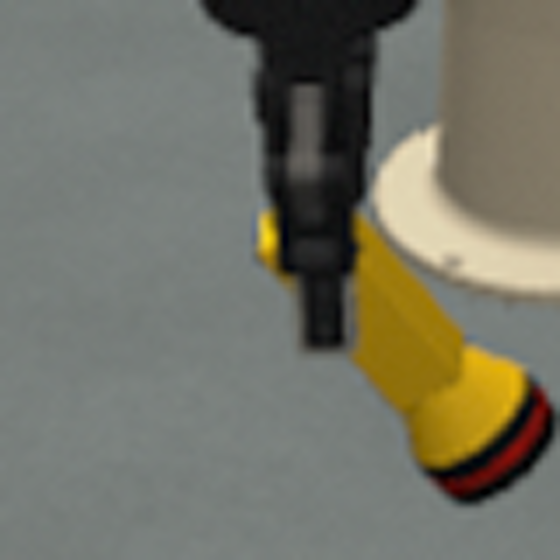

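The second side view shows the body edges at 49.5° and the nose outline matching 34–35° of tilt with an 8 mm slide, so I'm going to the reading pose. That crop was my 11th picture, one over the limit of 10. I'll view no more and work from numbers only.

Emit:
{"fn": "arm_command", "kwargs": {
  "series": [
    [[0,0,0],-0.15],
    [[0,0,0],-0.151],
    [[0,0,0],-0.151],
    [[0,0,0],-0.151],
    [[0,0,0],-0.151],
    [[0,0,0],-0.151],
    [[0,0,0],-0.151],
    [[0.05,0,-0.1],-0.151],
    [[0.06,0.01,-0.3],-0.151],
    [[0.06,0.01,-0.4],-0.15]
  ]
}}

```text
clock: 21.15
tcp_pos: [517.7, -148.2, 296.4]
orientation: [3.141, -0.001, -0.124]
contact_force: [-0.4, -0.1, -1.6]
grip_width: 29.5
finger_force: 59.9
```

Emit:
{"fn": "arm_command", "kwargs": {
  "series": [
    [[0,0,-0.5],0],
    [[0,0,-0.4],0],
    [[0,0,-0.3],0],
    [[0,0,-0.15],0],
    [[0,0,0],0],
    [[0,0,0],0]
  ]
}}

```text
clock: 21.9
tcp_pos: [517.9, -148.3, 243.0]
orientation: [3.141, -0.001, -0.118]
contact_force: [-0.3, 0.3, -0.4]
grip_width: 29.3
finger_force: 59.9
```

Run:
```python
from h import *
s=optics.camera("scene");st=sensors.state();y=st["orientation"][2];print(st["tcp_pos"],y)
cv2.imwrite("pics/s9.png",s[...,::-1])
g=st["tcp_pos"]-[0,0,54];a=np.radians(34.5);ex=np.array([np.cos(y),np.sin(y),0]);ez=np.array([0,0,1.]);ey=np.cross(ez,ex)
ax=-np.sin(a)*ex+np.cos(a)*ez;px=np.cos(a)*ex+np.sin(a)*ez;c=g+8*px;nose=c-95*ax
tag=np.array([612.5,-159.2,66]);v=tag-nose;print("dist",-v@ax,"off px,y",v@px,v@ey)
h=cv2.cvtColor(s,cv2.COLOR_RGB2HSV);m=cv2.inRange(h,(22,130,90),(34,255,255));k=np.zeros_like(m);k[140:240,250:330]=255;m&=k
c2=max(cv2.findContours(m,0,1)[0],key=cv2.contourArea);print("yellow bbox",cv2.boundingRect(c2))
for q in(c+31*ax+15*px+15*ey,c+31*ax+15*px-15*ey,c-73*ax+26*ey,c-73*ax-26*ey,c-73*ax+26*px):print(S.proj(q).round(1),end=" ")
```

```text
[ 517.87083569 -148.29017761  243.07884083] -0.11795220971374354
dist 60.38580998499754 off px,y 0.7899358978279096 0.30183771472987386
yellow bbox (275, 171, 18, 42)
[287.9 170.7] [276.  170.7] [292.9 211.3] [272.6 211.4] [282.  212.2]
```

Run:
```python
from h import *
s=cv2.imread("pics/s9.png")[...,::-1];b=cv2.resize(s[165:220,260:310],None,fx=8,fy=8,interpolation=cv2.INTER_CUBIC);h=cv2.cvtColor(b,cv2.COLOR_RGB2HSV)
for v in(175,180,188,192,196,205,208,210):
    r=b[(v-165)*8+3].astype(int);x=np.where(r[:,0]-r[:,2]>70)[0];print(v,[((x.min()+.5)/8-.5+260).round(1),((x.max()+.5)/8-.5+260).round(1)])
t=cv2.imread("pics/top0.png")[...,::-1] # recheck tag centre: white frame bbox along its own axes
b=cv2.resize(t[145:168,358:382],None,fx=10,fy=10,interpolation=cv2.INTER_CUBIC);w=(b.min(2)>110).astype(np.uint8);n,l,stt,ce=cv2.connectedComponentsWithStats(w)
for i in range(1,n):
    if stt[i,4]>200:
        p=cv2.minAreaRect(np.argwhere(l==i)[:,::-1].astype(np.float32));print(stt[i],p,T.onz((np.array(p[0])+.5)/10-.5+[358,145],66))
print(T.proj([612.5,-159.2,66]))
```

```text
175 [np.float64(276.6), np.float64(289.1)]
180 [np.float64(276.7), np.float64(288.8)]
188 [np.float64(277.1), np.float64(289.1)]
192 [np.float64(277.1), np.float64(288.9)]
196 [np.float64(277.1), np.float64(289.2)]
205 [np.float64(259.6), np.float64(309.4)]
208 [np.float64(264.2), np.float64(309.4)]
210 [np.float64(266.8), np.float64(309.4)]
[ 105   13   41   38 1143] ((125.75000762939453, 31.24999237060547), (36.769554138183594, 37.47665786743164), 45.0) [ 631.41219112 -162.46746463   66.        ]
[   46    52   128   115 10269] ((108.66915130615234, 109.13011169433594), (116.48503875732422, 108.25037384033203), 11.003539085388184) [ 609.65552196 -158.05406769   66.        ]
[368.84844512 154.44717621]
```

Emit:
{"fn": "arm_command", "kwargs": {
  "series": [
    [[-0.04,0,0],0],
    [[0,0,0],0],
    [[0,0,0],0],
    [[0,0,0],0],
    [[0,0,0],0],
    [[0,0,0],0],
    [[0,0,0],0],
    [[0,0,0],0],
    [[0,0,0],0],
    [[0,0,0],0]
  ]
}}

```text
clock: 23.2
tcp_pos: [515.9, -148.1, 242.3]
orientation: [-3.142, 0.0, -0.118]
contact_force: [0.4, 0.2, -1.8]
grip_width: 29.3
finger_force: 59.9
```

Emit:
{"fn": "arm_command", "kwargs": {
  "series": [
    [[0,0,0],0],
    [[0,0,0],0],
    [[0,0,0],0],
    [[0,0,0],0],
    [[0,0,0],0],
    [[0,0,0],0],
    [[0,0,0],0],
    [[0,0,0],0],
    [[0,0,0],0],
    [[0,0,0],0]
  ]
}}

```text
clock: 24.45
tcp_pos: [515.9, -148.1, 242.3]
orientation: [3.142, 0.0, -0.118]
contact_force: [0.2, 0.2, -2.1]
grip_width: 29.3
finger_force: 59.9
```

Emit:
{"fn": "arm_command", "kwargs": {
  "series": [
    [[0,0,0],0],
    [[0,0,0],0],
    [[0,0,0],0],
    [[0,0,0],0]
  ]
}}

```text
clock: 24.95
tcp_pos: [515.9, -148.1, 242.3]
orientation: [-3.142, -0.0, -0.118]
contact_force: [0.1, 0.5, -1.1]
grip_width: 29.6
finger_force: 59.9
```

The reading was held for over 2 s. Next I carry the reader over the pad, just above its top. There I'll ease the fingers open slightly so gravity swings it upright before it is set down.

Emit:
{"fn": "arm_command", "kwargs": {
  "series": [
    [[-0.2,0,0.2],0],
    [[-0.4,-0.2,0.2],0],
    [[-0.5,-0.4,0],0.03],
    [[-0.5,-0.5,0],0.03],
    [[-0.5,-0.5,-0.2],0.03],
    [[-0.3,-0.5,-0.4],0.02],
    [[-0.1,-0.3,-0.5],0],
    [[0,-0.02,-0.5],0],
    [[0,0,-0.5],0],
    [[0,0,-0.2],0]
  ]
}}

```text
clock: 26.2
tcp_pos: [415.2, -244.6, 165.7]
orientation: [-3.141, 0.001, -0.003]
contact_force: [-0.2, -0.8, -1.9]
grip_width: 29.4
finger_force: 59.9
```

Emit:
{"fn": "arm_command", "kwargs": {
  "series": [
    [[0,0,-0.1],0],
    [[0,0,0],0]
  ]
}}

```text
clock: 26.45
tcp_pos: [416.1, -245.0, 162.8]
orientation: [3.141, -0.001, -0.003]
contact_force: [0.3, 0.5, -0.7]
grip_width: 29.4
finger_force: 59.9
```

Emit:
{"fn": "arm_command", "kwargs": {
  "series": [
    [[0,0,0],0],
    [[0,0,0],0]
  ],
  "fingers": 0.34,
  "force": 20
}}

```text
clock: 26.7
tcp_pos: [416.1, -245.1, 162.8]
orientation: [3.141, -0.001, -0.003]
contact_force: [-0.8, 0.3, -1.9]
grip_width: 29.5
finger_force: 59.9
```

Emit:
{"fn": "arm_command", "kwargs": {
  "series": [
    [[0,0,-0.03],0],
    [[0,0,0],0]
  ],
  "fingers": 0.31
}}

```text
clock: 26.95
tcp_pos: [415.8, -244.8, 161.0]
orientation: [-3.141, 0.0, -0.003]
contact_force: [-0.9, 1.0, -1.9]
grip_width: 29.8
finger_force: 37.4
```

Emit:
{"fn": "arm_command", "kwargs": {
  "series": [
    [[0,0,0],0],
    [[0,0,0],0]
  ],
  "fingers": 0.3
}}

```text
clock: 27.2
tcp_pos: [415.9, -244.9, 161.1]
orientation: [-3.142, 0.0, -0.003]
contact_force: [0.5, -0.2, -1.3]
grip_width: 29.8
finger_force: 7.6
```

Emit:
{"fn": "arm_command", "kwargs": {
  "series": [
    [[0,0,0],0],
    [[0,0,0],0],
    [[0,0,0],0]
  ],
  "fingers": 0.2988
}}

```text
clock: 27.58
tcp_pos: [415.9, -244.9, 161.1]
orientation: [-3.142, 0.0, -0.003]
contact_force: [-0.1, -0.6, -2.2]
grip_width: 30.2
finger_force: 4.0
```

```bash
cat > tilt.py <<'E'
from h import *
s=optics.camera("scene");st=sensors.state();y=st["orientation"][2];print(st["clock"],st["tcp_pos"],st["finger_force"],st["contact_force"])
g=st["tcp_pos"]-[0,0,54];h=cv2.cvtColor(s,cv2.COLOR_RGB2HSV);m=cv2.inRange(h,(20,130,80),(36,255,255));k=np.zeros_like(m);k[130:245,215:285]=255;m&=k
c=max(cv2.findContours(m,0,1)[0],key=cv2.contourArea);b=cv2.boundingRect(c);br=(m>0)&(h[...,2]>205)
print("yellow bbox u",b[0],b[0]+b[2],"v",b[1],b[1]+b[3],"bright px (top face)",int(br[:b[1]+12].sum()))
ex=np.array([np.cos(y),np.sin(y),0]);ez=np.array([0,0,1.])
for t in(35,25,15,5,0,-10):
    a=np.radians(t);ax=-np.sin(a)*ex+np.cos(a)*ez;px=np.cos(a)*ex+np.sin(a)*ez;o=g+8*px
    print(t,"top back/front v",[round(S.proj(o+31*ax+q*px)[1],1) for q in(-15,15)],"cone bottom v",S.proj(o-73*ax+26*px)[1].round(1),"nose v",S.proj(o-95*ax+26*px)[1].round(1))
E
python3 tilt.py
```

```text
27.625 [ 415.8787307  -244.8655452   161.08975122] 3.9862384647130966 [-0.01901097 -0.40798418 -0.92816938]
yellow bbox u 242 260 v 177 217 bright px (top face) 13
35 top back/front v [np.float64(177.1), np.float64(177.1)] cone bottom v 214.3 nose v 222.2
25 top back/front v [np.float64(176.9), np.float64(178.7)] cone bottom v 215.6 nose v 223.1
15 top back/front v [np.float64(176.9), np.float64(180.6)] cone bottom v 216.1 nose v 223.0
5 top back/front v [np.float64(177.3), np.float64(182.7)] cone bottom v 215.7 nose v 221.9
0 top back/front v [np.float64(177.7), np.float64(183.8)] cone bottom v 215.2 nose v 220.9
-10 top back/front v [np.float64(178.6), np.float64(186.2)] cone bottom v 213.5 nose v 218.3
```

Emit:
{"fn": "arm_command", "kwargs": {
  "series": [
    [[0,0,0],0],
    [[0,0,0],0],
    [[0,0,0],0]
  ],
  "fingers": 0.2983
}}

```text
clock: 28.0
tcp_pos: [415.9, -244.9, 161.2]
orientation: [3.142, -0.0, -0.003]
contact_force: [0.2, -0.1, -0.5]
grip_width: 29.8
finger_force: 2.6
```

```bash
python3 tilt.py | head -2
```

```text
28.05 [ 415.93430282 -244.9168021   161.18040162] 2.5590211898088455 [ 0.04767374  0.59857613 -0.1160556 ]
yellow bbox u 242 261 v 177 217 bright px (top face) 19
```

Emit:
{"fn": "arm_command", "kwargs": {
  "series": [
    [[0,0,0],0],
    [[0,0,0],0],
    [[0,0,0],0]
  ],
  "fingers": 0.298
}}

```text
clock: 28.42
tcp_pos: [415.9, -244.9, 161.1]
orientation: [3.141, -0.0, -0.003]
contact_force: [-0.7, -0.6, -0.2]
grip_width: 30.2
finger_force: 1.7
```

```bash
python3 tilt.py | head -2
python3 - <<'E'
from h import *
s=optics.camera("scene")[170:232,230:272];b=cv2.resize(s,None,fx=1,fy=1);h=cv2.cvtColor(b,cv2.COLOR_RGB2HSV)
c=21
for v in range(4,62): print(170+v,s[v,c-1:c+2].mean(0).astype(int).tolist(),end=" ")
E
```

```text
28.475 [ 415.91683313 -244.90843696  161.13074432] 1.6896343231201172 [ 0.0602396   1.22191166 -0.43950128]
yellow bbox u 242 261 v 177 217 bright px (top face) 19
174 [69, 73, 72] 175 [86, 90, 90] 176 [89, 96, 102] 177 [180, 160, 70] 178 [217, 190, 16] 179 [228, 200, 20] 180 [206, 169, 12] 181 [173, 134, 15] 182 [171, 134, 15] 183 [172, 134, 12] 184 [172, 135, 16] 185 [172, 134, 12] 186 [172, 135, 14] 187 [172, 134, 15] 188 [171, 134, 12] 189 [171, 133, 13] 190 [171, 134, 14] 191 [170, 133, 13] 192 [170, 133, 13] 193 [169, 133, 11] 194 [169, 132, 11] 195 [170, 133, 13] 196 [170, 133, 14] 197 [170, 133, 15] 198 [169, 133, 14] 199 [169, 133, 13] 200 [169, 134, 14] 201 [169, 132, 12] 202 [169, 132, 13] 203 [169, 132, 14] 204 [170, 132, 15] 205 [169, 132, 16] 206 [170, 132, 12] 207 [172, 136, 16] 208 [193, 152, 23] 209 [202, 160, 20] 210 [202, 159, 23] 211 [202, 159, 21] 212 [202, 160, 23] 213 [202, 159, 21] 214 [205, 161, 21] 215 [192, 152, 23] 216 [119, 94, 20] 217 [1, 7, 15] 218 [45, 14, 15] 219 [114, 17, 13] 220 [96, 15, 14] 221 [23, 14, 14] 222 [15, 11, 15] 223 [28, 63, 35] 224 [38, 128, 54] 225 [34, 101, 46] 226 [29, 22, 27] 227 [27, 25, 25] 228 [14, 18, 18] 229 [62, 27, 25] 230 [134, 53, 47] 231 [159, 62, 56]
```

It has swung to about 15° (top face thickness 3.8 px), and its low edge now seems to rest on the pad. I'll raise it a few mm so it can swing on.

Emit:
{"fn": "arm_command", "kwargs": {
  "series": [
    [[0,0,0.06],0],
    [[0,0,0.06],0],
    [[0,0,0],0],
    [[0,0,0],0]
  ]
}}

```text
clock: 29.02
tcp_pos: [415.9, -244.9, 165.9]
orientation: [-3.142, -0.0, -0.003]
contact_force: [0.0, 0.1, -1.7]
grip_width: 30.2
finger_force: 1.5
```

```bash
cat > prof.py <<'E'
from h import *
s=optics.camera("scene");c=cv2.resize(s[165:235,250:253].astype(np.float32).mean(1,keepdims=True),(1,700),interpolation=cv2.INTER_LINEAR)[:,0]
v=165+(np.arange(700)+.5)/10-.5;R,G,B=c.T
y=(R-B>60)&(G>70);t=v[y].min();f=v[y&(v>t+1)&(R<195)].min();e=v[y].max();print("top back %.1f front %.1f cone bottom %.1f"%(t,f,e))
E
python3 tilt.py;python3 prof.py
```

```text
29.075 [ 415.84020456 -244.82302726  165.82279681] 1.5380970016121864 [-0.08362059  0.80402692 -2.01872241]
yellow bbox u 242 260 v 177 214 bright px (top face) 44
35 top back/front v [np.float64(175.8), np.float64(175.7)] cone bottom v 213.0 nose v 220.9
25 top back/front v [np.float64(175.5), np.float64(177.3)] cone bottom v 214.3 nose v 221.9
15 top back/front v [np.float64(175.6), np.float64(179.2)] cone bottom v 214.8 nose v 221.8
5 top back/front v [np.float64(176.0), np.float64(181.3)] cone bottom v 214.4 nose v 220.6
0 top back/front v [np.float64(176.3), np.float64(182.4)] cone bottom v 213.9 nose v 219.7
-10 top back/front v [np.float64(177.2), np.float64(184.8)] cone bottom v 212.3 nose v 217.1
top back 176.3 front 182.9 cone bottom 213.2
```

It now hangs nearly plumb: the top face is 6.6 px thick, which is about -2°. I lower it gently until the pad squares the nose.

Emit:
{"fn": "arm_command", "kwargs": {
  "series": [
    [[0,0,-0.05],0],
    [[0,0,-0.05],0],
    [[0,0,-0.04],0],
    [[0,0,-0.03],0],
    [[0,0,-0.03],0],
    [[0,0,0],0],
    [[0,0,0],0]
  ]
}}

```text
clock: 30.0
tcp_pos: [416.2, -245.1, 158.5]
orientation: [3.141, -0.001, -0.003]
contact_force: [-1.6, 1.1, 6.1]
grip_width: 29.5
finger_force: 3.5
```

```bash
python3 tilt.py;python3 prof.py
```

```text
30.05 [ 416.22687334 -245.10986728  158.5540915 ] 3.5151677951216698 [-0.24222217  1.09960348  6.47655887]
yellow bbox u 242 260 v 177 214 bright px (top face) 42
35 top back/front v [np.float64(177.9), np.float64(177.9)] cone bottom v 215.1 nose v 223.0
25 top back/front v [np.float64(177.7), np.float64(179.5)] cone bottom v 216.4 nose v 223.9
15 top back/front v [np.float64(177.8), np.float64(181.4)] cone bottom v 216.9 nose v 223.8
5 top back/front v [np.float64(178.2), np.float64(183.5)] cone bottom v 216.4 nose v 222.6
0 top back/front v [np.float64(178.5), np.float64(184.7)] cone bottom v 215.9 nose v 221.7
-10 top back/front v [np.float64(179.4), np.float64(187.0)] cone bottom v 214.3 nose v 219.1
top back 176.3 front 182.7 cone bottom 213.2
```

Run:
```python
from h import *
u=251
for n,v,z,dx in(("cone front",213.2,30,26),("top back",176.3,134,-15),("top front",182.7,134,15)): print(n,S.onz((u,v),z)-[dx,0,0])
s=optics.camera("scene");t=optics.camera("top");cv2.imwrite("pics/s10.png",s[...,::-1]);cv2.imwrite("pics/t10.png",t[...,::-1])
# ring centre now as seen, columns of body
print([ (v,[int(x) for x in (lambda a:(a.min(),a.max()))(np.where((s[v,225:275,0].astype(int)-s[v,225:275,2])>70)[0]+225)]) for v in(180,188,196,210)])
print(S.proj([424.2,-244.9,8]),S.proj([416,-244.9,134]))
```

```text
cone front [ 410.11249988 -243.88572118   30.        ]
top back [ 412.46901262 -233.95646356  134.        ]
top front [ 414.03491645 -234.12169032  134.        ]
[(180, [243, 253]), (188, [243, 253]), (196, [245, 254]), (210, [225, 274])]
[251.33159061 216.37037585] [247.11959223 180.3053913 ]
```

The reader stands upright on the pad, but about 12 mm short of the middle: the cone edge at v=213 puts its axis at x≈412, and the pad centre is at 424. I'll grip it again, lift it slightly, shift it and set it down.

Emit:
{"fn": "arm_command", "kwargs": {
  "series": [
    [[0,0,0.03],0],
    [[0,0,0],0],
    [[0,0,0],0],
    [[0,0,0.1],0],
    [[0,0,0.1],0],
    [[0.1,-0.01,0],0],
    [[0.1,-0.01,0],0],
    [[0.1,0,0],0],
    [[0,0,0],0]
  ],
  "fingers": 0.308
}}

```text
clock: 31.32
tcp_pos: [428.2, -245.7, 167.0]
orientation: [-3.142, 0.0, -0.002]
contact_force: [-0.3, 1.1, -2.6]
grip_width: 29.9
finger_force: 14.6
```

```bash
python3 tilt.py|head -2;python3 prof.py
```

```text
31.375 [ 427.98578041 -245.62598326  166.98289454] 14.619790613651276 [ 0.24496176  1.18273698 -1.09520786]
yellow bbox u 242 260 v 177 214 bright px (top face) 40
top back 176.4 front 177.6 cone bottom 213.6
```

Emit:
{"fn": "arm_command", "kwargs": {
  "series": [
    [[0,0,-0.05],0],
    [[0,0,-0.05],0],
    [[0,0,-0.04],0],
    [[0,0,-0.02],0],
    [[0,0,-0.02],0],
    [[0,0,0],0],
    [[0,0,0],0]
  ]
}}

```text
clock: 32.3
tcp_pos: [427.9, -245.7, 159.9]
orientation: [3.142, -0.0, -0.003]
contact_force: [0.1, -0.4, -1.6]
grip_width: 29.7
finger_force: 14.6
```

```bash
python3 tilt.py|head -2
python3 - <<'E'
from h import *
s=optics.camera("scene");cv2.imwrite("pics/s11.png",s[...,::-1])
for u in(247,249,250,251,252): 
    c=np.interp(np.arange(170,225,.1),np.arange(400),s[:,u,0].astype(float)-s[:,u,2]);v=np.arange(170,225,.1);y=v[c>70];print(u,y.min().round(1),y.max().round(1),"ctr x from cone",S.onz((u,y.max()),30)[0]-26,"top",S.onz((u,y.min()),134)[0]+15)
E
```

```text
32.35 [ 427.9381734  -245.71316646  159.96784582] 14.619051665067673 [-0.15156254  1.01301122 -1.78441283]
yellow bbox u 242 260 v 179 216 bright px (top face) 38
247 178.4 217.5 ctr x from cone 428.25542057225823 top 421.5438800528699
249 178.3 218.2 ctr x from cone 432.1364014330428 top 421.7595650775718
250 178.2 218.2 ctr x from cone 432.5021647611526 top 421.6188075011487
251 178.4 218.2 ctr x from cone 432.8679381567126 top 422.96933840335146
252 179.5 215.3 ctr x from cone 420.11787215614333 top 428.7685134685888
```

Emit:
{"fn": "arm_command", "kwargs": {
  "series": [
    [[0.03,0.02,-0.02],0],
    [[0,0,-0.02],0],
    [[0,0,-0.01],0],
    [[0,0,0],0],
    [[0,0,0],0]
  ]
}}

```text
clock: 33.02
tcp_pos: [429.3, -244.9, 158.6]
orientation: [-3.142, -0.0, -0.003]
contact_force: [-2.1, 1.3, 5.7]
grip_width: 30.2
finger_force: 15.5
```

```bash
python3 tilt.py|head -2;python3 prof.py
python3 - <<'E'
from h import *
s=optics.camera("scene").astype(int);v=np.arange(170,225,.1)
for u in(248,249,250,251):
    G=np.interp(v,np.arange(400),s[:,u,1]);Y=np.interp(v,np.arange(400),s[:,u,0]-s[:,u,2]);y=v[(Y>70)&(G>75)];print(u,y.max().round(1),S.onz((u,y.max()),30)[0]-26,S.onz((u,y.min()),134)[0]+15,S.onz((u,y.max()),30)[1])
E
```

```text
33.075 [ 429.32241102 -244.92345896  158.62031297] 15.479653626680374 [-1.12559139  2.39777942  5.19466719]
yellow bbox u 242 261 v 180 217 bright px (top face) 41
top back 179.1 front 185.4 cone bottom 216.2
248 215.9 421.37722920918304 426.36008539686236 -252.59497253165497
249 216.1 422.65425087036215 425.2320409552684 -249.71500904638174
250 216.2 423.47609348778633 425.0927637958324 -246.8367068042815
251 216.2 423.8438334805486 425.9435162295248 -243.95759568921062
```

In contact (5 N) and centred (x≈424, y≈-245), so I release gently and retreat straight up.

Emit:
{"fn": "arm_command", "kwargs": {
  "series": [
    [[0,0,0.02],0],
    [[0,0,0],0],
    [[0,0,0],0]
  ],
  "fingers": 0.28
}}

```text
clock: 33.55
tcp_pos: [429.1, -244.9, 158.6]
orientation: [3.142, 0.0, -0.003]
contact_force: [0.2, 0.2, -0.8]
grip_width: 30.1
finger_force: 0.0
```

Emit:
{"fn": "arm_command", "kwargs": {
  "series": [
    [[0,0,0],0],
    [[0,0,0],0],
    [[0,0,0],0],
    [[0,0,0],0],
    [[0,0,0],0]
  ],
  "fingers": -0.5
}}

```text
clock: 34.17
tcp_pos: [429.1, -244.9, 158.7]
orientation: [3.142, -0.0, -0.003]
contact_force: [0.1, -0.4, -0.2]
grip_width: 63.7
finger_force: 0.0
```

Emit:
{"fn": "arm_command", "kwargs": {
  "series": [
    [[0,0,0.3],0],
    [[0,0,0.6],0],
    [[0,0,0.8],0],
    [[0,0,0.9],0],
    [[0,0,0.9],0],
    [[-0.4,0,0.5],0],
    [[-0.8,0,0.2],0],
    [[-0.8,0,0],0],
    [[-0.3,0,0],0],
    [[0,0,0],0]
  ]
}}

```text
clock: 35.42
tcp_pos: [337.0, -245.0, 327.2]
orientation: [3.141, -0.001, -0.004]
contact_force: [0.2, 0.0, 0.1]
grip_width: 64.1
finger_force: 0.0
```

```bash
python3 tilt.py|head -2;python3 prof.py
python3 - <<'E'
from h import *
s=optics.camera("scene").astype(int);t=optics.camera("top");v=np.arange(170,225,.1)
for u in(249,250,251):
    G=np.interp(v,np.arange(400),s[:,u,1]);Y=np.interp(v,np.arange(400),s[:,u,0]-s[:,u,2]);y=v[(Y>70)&(G>75)];print(u,S.onz((u,y.max()),30)[0]-26,S.onz((u,y.min()),134)[0]+15)
m=cv2.inRange(cv2.cvtColor(t,cv2.COLOR_RGB2HSV),(22,120,80),(35,255,255));m[:190]=0;m[250:]=0;m[:,:360]=0;m[:,440:]=0;print(cv2.boundingRect(m),T.proj([424,-245,134]),T.proj([424,-245,30]))
E
```

```text
35.475 [ 337.41689319 -245.00217015  327.08531198] 0.0 [-0.32152184 -0.11693571  0.75350629]
yellow bbox u 243 261 v 179 217 bright px (top face) 44
top back 178.2 front 184.4 cone bottom 215.9
249 421.7452456171442 422.7532906138323
250 422.56780587966284 422.1160417478452
251 422.48130902146124 421.9754018618594
(388, 216, 24, 19) [404.95558284 223.63454805] [397.46670758 224.21916861]
```

```bash
python3 -c "
from plant import arm; print(arm.hand_in())"
```

```text
the job is handed in; nothing more can be done
None
```

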